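# Set the blue batch counter to 4

### The job

The brooches are now packed four to a bag: roll the knurled thumbwheel of the blue batch counter until the digit 4 sits in its window, between the red index marks. Do not touch the orange counter.

Things in the scene. Friction and masses are not known exactly. Their poses are not given: they have to be found in the camera images.
- rim_blue (a point): Top of the grey knurled thumbwheel rim on the blue counter, mid-width, unpressed: 113 mm above the table, fixed to the housing. Wheel on edge, half out of the housing: radius 38 mm, width 38 mm, axle along y. x: the way the top of the rim rolls; z up. Sprung: pressed down it gives up to 6 mm (3 to 11 N). A shut fingertip pressed 3 to 4 mm down and drawn level along x rolls it without slip.
- wheel_blue (a joint): Turn of the blue counter's wheel, rad. 0: digit 4 mid-window; grows as the top of the rim rolls towards +x of rim_blue, 38 mm of rim travel per rad. Digits 1 to 8 are 0.785 rad apart (3 at -0.785, 5 at +0.785). Starts between -1.25 and -0.55 (short of 4); stops at -2.6 and +3.4. Light friction (0.04 N m): it stays where it is left.
- window_blue (a point): Middle of the window in the blue counter's hood, 107 mm above the table, 45 mm from rim_blue along its +y; 25 x 35 mm (x, y), red index marks at its y ends. Below it the white drum with black digits 15 mm tall, tops towards +x, turning with the wheel. The hood is 43 mm wide in y, 6 mm lower than the rim. Blue housing 110 x 100 x 70 mm on a black foot 120 x 112 mm, fixed to the table.
- counter_orange: A second counter, the same in shape and size but with an orange housing, 113 mm high to the top of its rim; fixed to the table, not to be touched. Origin at the centre of its underside, x across the axle, z up.
Mind the look-alikes: they are no part of the job. There is more than one size of the part that bears rim_blue; the job needs the largest.

How it is judged:
At the end, for the whole second after the job is handed in: The blue counter's wheel is at rest with the digit 4 in the window, within 0.26 rad (15 degrees) of its middle (value of joint wheel_blue between -0.26 and 0.26 rad and velocity of joint wheel_blue between -0.05 and 0.05 rad/s); the robot touches nothing.
It fails at once if the orange counter is touched by the robot (over 1 N) (contact force between any of the arm, the fingers and counter_orange above 1 N).
It also fails if it takes over 35 s, if anything falls off the work surface, if the arm or the gripper's body presses on something with over 40 N, if the wrist force passes 120 N, or if a joint passes its speed limit or range.

### The arm

A 7-joint arm with a two-finger parallel gripper is mounted at the origin on the work surface. World frame = base frame: x ahead of the robot, y to its left, z up, the work surface at z = 0. Lengths are in m, angles in rad, forces in N, time in s.
With the tool pointing down it reaches from about 0.4 to 0.85 m from the base axis. Payload 10.4 kg.
Tool frame: the origin (TCP) lies midway between the tips of the shut fingers; the grasp point (between the pads) lies 19 mm behind it (r.grasp_offset is the distance from the TCP to the grasp point, in m); z points along the fingers, y is the line along which they close (so a half turn about z gives the same grasp; the last joint's range is limited). The gripper opens to 87 mm and grips with 3 to 60 N. Pads are 19 mm wide; open, the fingers measure 117 mm over their backs; the gripper's body (75 mm by 190 mm) begins 51 mm behind the grasp point.
Start: joints at [-1.226, 0.332, -0.065, 1.46, 0.022, 1.35, -0.088], TCP at [0.225, 0.583, 0.223] pointing down, gripper open.
Joint ranges: [-2.6, 2.6], [-0.5, 2.12], [-1.47, 1.34], [0.16, 2.42], [-1.27, 4.41], [0.06, 2.06], [-2.6, 2.6]. Speed limits (rad/s): [2.22, 2.22, 2.79, 2.79, 3.14, 3.14, 3.14].

### API

Orientations are given as a unit quaternion [x, y, z, w].
In Python, from bench import r gives the robot as it stands.
- The arm moves only by the tool drive_tool, never from a script. Its argument "moves" is a list that holds one entry, the list of rows, each a list of 7 numbers: the shift along the tool's x, y, z in m, then the turn, a rotation vector about the tool's x, y, z in rad, then the opening, from 0 (shut) to 1 (fully open). In form: [[[tx, ty, tz, ax, ay, az, jaw], ...]]. A call has 1 to 10 rows; each row shifts and turns the commanded pose from where the row before left it, along the tool's axes as they then stand; what a row does not reach is not made up. A row lasts 1/10 s, in which the tool goes at most 50 mm and 8.59 degrees, less where a joint would pass 70% of its speed; a pose out of reach is approached as far as the arm can. A call is refused whole if a number of a shift passes 0.05 or a number of a turn 0.15, either way. A call with a gripper value outside its range is refused whole. The fingers move at their own pace and stop on an object; "squeeze" is the grip in N (left out, the last holds). Time passes only in rows, so rows that do not move let the fingers close. It gives the time, the measured TCP pose, the force, the opening and the grip force at its end, in the units of the state.
- r.read_state(): the state, without advancing time (a new reading comes with each control period).
- r.camera(name): name is "scene" or "top"; returns the picture (400x640x3 uint8, red, green, blue); there is no depth.
- r.camera_info(name): a dict with "mtx" (3x3 intrinsics, pixels), "k1" (the pictures are not rectified: a ray, as slopes to the right and down, at radius r is drawn at 1 + k1 r^2 times it, then the intrinsics apply), "rvec" (rotation vector, rad) and "tvec" (3), from world to camera coordinates, as OpenCV has them. Camera axes: x right, y down, z forward; pixel columns grow to the right and rows downward; lengths in m; the calibration is good to about 2 mm. A picture is of the moment at which its call begins. camera_info takes no time and is no camera call.
- r.close_job(): hands the job in; it is judged then, once.
Trained networks look in the newest picture that a camera, given by its name, has taken for a name from the list of things; names that differ only in an ending like _2 or _b are one class to them, and where a whole thing is asked for, a point or a joint stands for the part that bears it (a point fixed in the world has none). Each returns a list of dicts, best first, with "conf" (0 to 1); they miss things now and then, are a little off and sometimes report something else, mostly with a low value. They report only what shows in the picture. A call takes as long as a camera call. They do not tell look-alikes from the thing itself.
- r.find_in(camera, query): "bbox" ([left, top, right, bottom] in pixels, round what is visible of it).
- r.place_of(camera, query): "at" ([column, row] in pixels: a listed point, or the origin of a listed thing).
The state is a dict: "time": time; "joint_positions": joint angles; "joint_vel": joint speeds; "joint_torque": joint torques, N m; "ee_pos": TCP position; "eef_rot": TCP orientation; "ft_force": force on the tool from outside, world axes, zero at the start; "torque": the same for the moment, N m; "width": finger opening in m; "grip_force": force on a finger pad.
Only numpy, scipy, OpenCV 4.12 (cv2) and the standard library are available. Lean on these libraries where they do the work, as an engineer would, in place of code of your own. Each camera call takes 0.05 s, during which the arm holds its last target. There are 200 camera calls.

## Working session

There is one attempt and no reset: what is moved stays moved. The work goes in short steps, Python scripts to look and compute and a tool call to move; the robot and the scene stay as the last step left them, time stands still between calls to the robot, and variables do not carry over. Pictures are saved under pics/ and viewed, at most 10 in all, crops included, and the job is handed in when it is done.

Besides the shell and the picture viewer there is one more tool, called after "Emit:" by a JSON object that holds its "api" and its "payload". drive_tool: Moves the arm, as the interface text tells. Its arguments: {"type":"object","properties":{"moves":{"type":"array"},"squeeze":{"type":"number"}},"required":["moves"]}

```bash
mkdir -p pics; cat > h.py <<'E'
import numpy as np, cv2
from bench import r
def ray(cam,px):
    i=r.camera_info(cam);K=np.array(i["mtx"]);R=cv2.Rodrigues(np.array(i["rvec"],float))[0];t=np.array(i["tvec"],float).ravel()
    d=np.array([i["k1"],0,0,0],float)
    u=cv2.undistortPoints(np.array([[px]],float),K,d).ravel()
    return -R.T@t, R.T@np.array([u[0],u[1],1])
def at(cam,px,z):
    o,d=ray(cam,px); return o+d*(z-o[2])/d[2]
def proj(cam,P):
    i=r.camera_info(cam)
    return cv2.projectPoints(np.array(P,float).reshape(-1,1,3),np.array(i["rvec"],float),np.array(i["tvec"],float),np.array(i["mtx"],float),np.array([i["k1"],0,0,0],float))[0].reshape(-1,2)
def save(cam,n):
    p=r.camera(cam); cv2.imwrite(f"pics/{n}.png",p[:,:,::-1]); return p
E
python3 - <<'E'
from h import *
a=save("top","t1");b=save("scene","s1")
for c in("top","scene"):
    for q,z in(("rim_blue",.113),("window_blue",.107),("counter_orange",0)):
        for d in r.place_of(c,q)[:4]: print(c,q,d["conf"],np.round(d["at"]),np.round(at(c,d["at"],z),3))
s=r.read_state();print(s["ee_pos"],s["eef_rot"],s["time"])
cv2.imwrite("pics/both1.png",cv2.resize(np.hstack([a,b])[:,:,::-1],(800,250)))
E
```

```text
top rim_blue 0.93 [205. 314.] [0.337 0.233 0.113]
top rim_blue 0.82 [237. 218.] [0.489 0.155 0.113]
top rim_blue 0.59 [306. 164.] [0.563 0.014 0.113]
top window_blue 0.89 [289. 164.] [0.573 0.045 0.107]
top window_blue 0.62 [190. 313.] [0.343 0.26  0.107]
top counter_orange 0.68 [392. 152.] [ 0.59  -0.172  0.   ]
scene rim_blue 0.98 [442. 231.] [0.367 0.267 0.113]
scene rim_blue 0.74 [280. 218.] [0.597 0.056 0.113]
scene rim_blue 0.7 [355. 225.] [0.49  0.158 0.113]
scene window_blue 0.92 [447. 245.] [0.383 0.297 0.107]
scene window_blue 0.86 [284. 228.] [0.602 0.081 0.107]
scene window_blue 0.61 [371. 241.] [0.489 0.205 0.107]
scene counter_orange 0.67 [232. 208.] [ 0.599 -0.161  0.   ]
[0.22471459 0.58317045 0.22246647] [ 1.82842452e-01  9.83142225e-01 -6.37853450e-05 -2.58654930e-06] 0.4
```

View pics/t1.png

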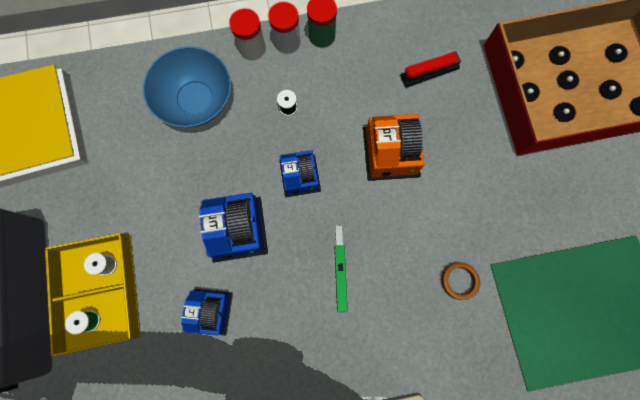

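View pics/s1.png

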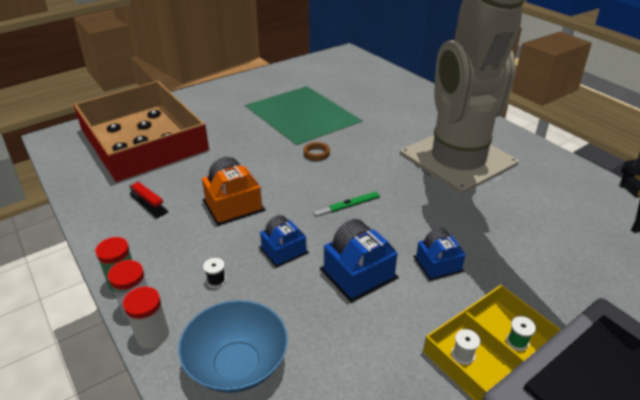

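The three blue counters are in view, and the largest is the middle one, with its rim near (237,218) in top and (355,225) in scene. The orange counter is at (395,145) in top. Next I'll zoom in on the window for yaw and digit.

```bash
python3 - <<'E'
from h import *
a=cv2.imread("pics/t1.png");b=cv2.imread("pics/s1.png")
A=cv2.resize(a[184:269,190:275],(400,400),interpolation=cv2.INTER_CUBIC)
B=cv2.resize(b[212:302,315:405],(400,400),interpolation=cv2.INTER_CUBIC)
cv2.imwrite("pics/z1.png",np.hstack([A,B]))
hsv=cv2.cvtColor(a,cv2.COLOR_BGR2HSV)
# black/blue big counter; hood red marks
m=cv2.inRange(hsv,(105,120,40),(130,255,255)); n,l,st,c=cv2.connectedComponentsWithStats(m)
for k in range(1,n):
    if st[k,4]>150: print(st[k],c[k],cv2.minAreaRect(np.argwhere(l==k)[:,::-1].astype(np.float32)))
mr=cv2.inRange(hsv,(0,130,80),(8,255,255))|cv2.inRange(hsv,(170,130,80),(180,255,255)); 
p=np.argwhere(mr[184:269,190:275])+[184,190];print(p[:, ::-1].tolist())
E
```

```text
[280 150  39  45 858] [298.29137529 174.58624709] ((298.95947265625, 172.2567596435547), (40.60654830932617, 34.68818283081055), 80.53767395019531)
[ 199  193   65   67 2027] [231.34632462 228.40453873] ((230.70516967773438, 226.08383178710938), (60.89891052246094, 60.67081832885742), 81.25383758544922)
[ 181  290   49   45 1095] [206.19817352 311.93424658] ((204.7821807861328, 312.1782531738281), (45.77171325683594, 42.786598205566406), 5.7105937004089355)
[[224, 220], [200, 224]]
```

View pics/z1.png

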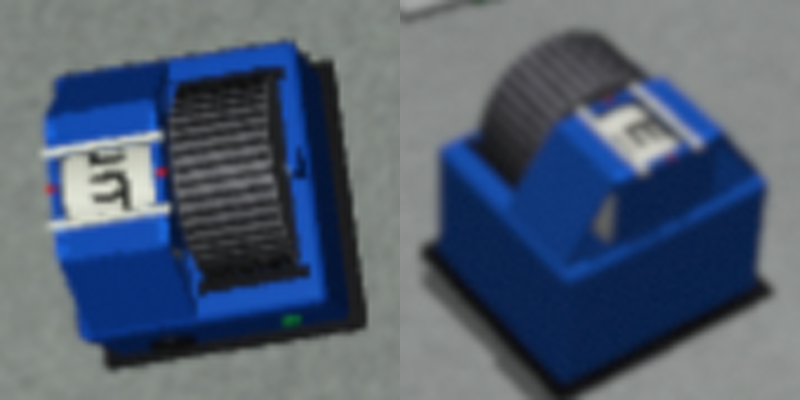

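```bash
python3 - <<'E'
from h import *
p,q=at("top",(200,224),.107),at("top",(224,220),.107); print("marks",p,q,np.linalg.norm(p-q))
def tri(a,b):
    o1,d1=ray("top",a);o2,d2=ray("scene",b)
    s=np.linalg.lstsq(np.c_[d1,-d2],o2-o1,rcond=None)[0]; return (o1+d1*s[0]+o2+d2*s[1])/2, np.linalg.norm(o1+d1*s[0]-o2-d2*s[1])
sc=90/400
for n,(a,b) in dict(markR=((160,173),(607,98)),markL=((52,189),(672,155))).items():
    A=(190+a[0]*85/400,184+a[1]*85/400);B=(315+(b[0]-400)*sc,212+b[1]*sc);print(n,tri(A,B),at("top",A,.107),at("scene",B,.107))
# foot corners z~0 -> bottom of foot; top cam
for c in ((362,325),(110,365),(330,62)): print("foot",at("top",(190+c[0]*85/400,184+c[1]*85/400),.005))
for c in ((433,250),(565,398),(770,290)): print("footS",at("scene",(315+(c[0]-400)*sc,212+c[1]*sc),.0))
yaw=np.arctan2(*(-(p-q)[:2]*[1,-1])[[0,1]]) ; v=(p-q)[:2]/np.linalg.norm((p-q)[:2]); x=np.array([v[1],-v[0]]); m=((p+q)/2)[:2]
print("x",x,"mid",m,"rim",m-.045*v)
# rectified views, up=+x, left=+y
g=[]
for cam,f in(("top","t1"),("scene","s1")):
    im=cv2.imread(f"pics/{f}.png");W=400
    u,w=np.meshgrid(np.arange(W),np.arange(W))
    a=(200-w)/6000;b=(200-u)/6000   # 6px/mm
    P=np.stack([m[0]+x[0]*a+v[0]*b,m[1]+x[1]*a+v[1]*b,.107+0*a],-1)
    k=proj(cam,P).reshape(W,W,2).astype(np.float32)
    g.append(cv2.remap(im,k[...,0],k[...,1],cv2.INTER_CUBIC))
cv2.imwrite("pics/z2.png",np.hstack(g))
E
```

```text
marks [0.49268769 0.22258747 0.107     ] [0.4913924  0.17946095 0.107     ] 0.04314596741427665
markR (array([0.49072627, 0.17945614, 0.10589815]), np.float64(0.0012865912226517476)) [0.4900126 0.1796659 0.107    ] [0.49202648 0.17995442 0.107     ]
markL (array([0.49194838, 0.22165503, 0.1052809 ]), np.float64(0.0012323313800006563)) [0.49202204 0.22079083 0.107     ] [0.49279492 0.22342712 0.107     ]
foot [0.42955762 0.12547464 0.005     ]
foot [0.43417886 0.23315658 0.005     ]
foot [0.54629737 0.11981209 0.005     ]
footS [0.54246348 0.12350399 0.        ]
footS [ 5.48784305e-01  2.29236476e-01 -1.11022302e-16]
footS [0.4340674  0.23347531 0.        ]
x [ 0.99954927 -0.03002101] mid [0.49204005 0.20102421] rim [0.4906891  0.15604449]
```

View pics/z2.png

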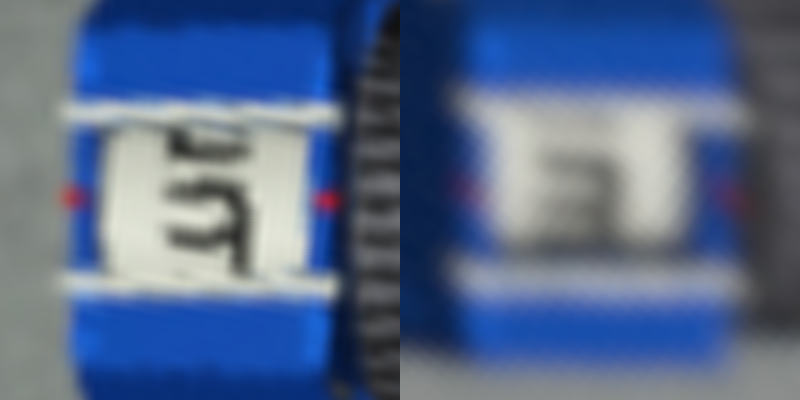

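```bash
python3 - <<'E'
from h import *
from scipy.spatial.transform import Rotation as R
s=r.read_state();p=np.array(s["ee_pos"]);T=R.from_quat(s["eef_rot"]).as_matrix()
print("tcp px",proj("top",p),proj("scene",p))
for px in((45,215),(45,370)):print([np.round(at("top",px,z),3) for z in(0,.1,.2)])
for px in((600,300),(515,400)):print([np.round(at("scene",px,z),3) for z in(0,.1,.2)])
X=np.array([.9993,-.036,0]);rim=np.array([.4895,.1565,.113])
tgt=rim-.008*X; print(tgt,"shift tool",T.T@(tgt+[0,0,.05]-p)); print("T",T)
Tg=np.c_[-X,[.036,.9993,0],[0,0,-1]];print("turn",R.from_matrix(T.T@Tg).as_rotvec())
for c in("top","scene"):print(c,ray(c,(320,200))[0], proj(c,rim))
E
```

```text
tcp px [[-75.90606109 462.64159142]] [[657.62548513 248.78549282]]
[array([0.597, 0.554, 0.   ]), array([0.565, 0.493, 0.1  ]), array([0.534, 0.431, 0.2  ])]
[array([0.298, 0.569, 0.   ]), array([0.301, 0.506, 0.1  ]), array([0.305, 0.443, 0.2  ])]
[array([0.155, 0.519, 0.   ]), array([0.265, 0.548, 0.1  ]), array([0.375, 0.576, 0.2  ])]
[array([0.467, 0.553, 0.   ]), array([0.535, 0.577, 0.1  ]), array([0.604, 0.601, 0.2  ])]
[0.4815056 0.156788  0.113    ] shift tool [-0.39291331 -0.30554426  0.05951225]
T [[-9.33137276e-01  3.59520269e-01 -2.84112294e-05]
 [ 3.59520270e-01  9.33137268e-01 -1.24474270e-04]
 [-1.82394460e-05 -1.26365994e-04 -9.99999992e-01]]
turn [-1.28230352e-04 -2.88872490e-06 -3.31744093e-01]
top [0.32789676 0.02744897 0.85969234] [[236.12717639 217.94344589]]
scene [0.98284222 0.73418047 0.75280215] [[355.00040803 224.61591823]]
```

Emit:
{"api": "drive_tool", "payload": {"moves": [[[0, 0, 0, 0, 0, -0.11, 0], [0, 0, 0, 0, 0, -0.11, 0], [0, 0, 0, 0, 0, -0.11, 0], [-0.02, -0.03, 0, 0, 0, 0, 0], [-0.02, -0.03, 0, 0, 0, 0, 0], [-0.02, -0.03, 0, 0, 0, 0, 0], [-0.02, -0.03, 0, 0, 0, 0, 0], [-0.02, -0.03, 0, 0, 0, 0, 0], [-0.02, -0.03, 0, 0, 0, 0, 0], [-0.02, -0.03, 0, 0, 0, 0, 0]]], "squeeze": 20}}

```text
time: 1.4
ee_pos: [0.3573, 0.3668, 0.2227]
eef_rot: [0.019, 1.0, 0.0, 0.0]
ft_force: [-0.3, -0.3, 0.3]
width: 0.0149
grip_force: 0.0
```

Emit:
{"api": "drive_tool", "payload": {"moves": [[[-0.02, -0.03, 0, 0, 0, 0, 0], [-0.02, -0.03, 0, 0, 0, 0, 0], [-0.02, -0.03, 0, 0, 0, 0, 0], [-0.02, -0.03, 0, 0, 0, 0, 0], [-0.02, -0.03, 0, 0, 0, 0, 0], [-0.02, -0.03, 0, 0, 0, 0, 0], [0, 0, 0, 0, 0, 0, 0], [0, 0, 0, 0, 0, 0, 0]]]}}

```text
time: 2.2
ee_pos: [0.47, 0.1833, 0.2226]
eef_rot: [0.02, 1.0, 0.0, 0.0]
ft_force: [-0.2, 0.9, 0.3]
width: 0.0005
grip_force: 0.0
```

```bash
cat > d.py <<'E'
from h import *
from scipy.spatial.transform import Rotation as R
s=r.read_state();p=np.array(s["ee_pos"]);T=R.from_quat(s["eef_rot"]).as_matrix()
X=np.array([.9993,-.036,0]);rim=np.array([.4895,.1565,.113])
print(s["time"],p,s["width"],s["ft_force"]);print("to start at rim top, tool:",T.T@(rim-.008*X-p));print("yaw of tool -x",np.arctan2(-T[1,0],-T[0,0]))
E
python3 d.py
```

```text
2.2 [0.46995921 0.1832989  0.22262504] 0.0005414670029373149 [-0.15281393  0.91026844  0.26120752]
to start at rim top, tool: [-0.01258129 -0.02607784  0.10961502]
yaw of tool -x -0.0394432187726108
```

Emit:
{"api": "drive_tool", "payload": {"moves": [[[-0.006, -0.014, 0.02, 0, 0, 0, 0], [-0.006, -0.014, 0.02, 0, 0, 0, 0], [0, 0, 0.03, 0, 0, 0, 0], [0, 0, 0.02, 0, 0, 0, 0], [0, 0, 0.01, 0, 0, 0, 0], [0, 0, 0.003, 0, 0, 0, 0], [0, 0, 0, 0, 0, 0, 0], [0, 0, 0, 0, 0, 0, 0]]]}}

```text
time: 3.0
ee_pos: [0.4812, 0.1558, 0.1206]
eef_rot: [0.019, 1.0, 0.0, 0.001]
ft_force: [0.6, 0.0, -0.5]
width: 0.0004
grip_force: 0.0
```

```bash
python3 d.py; python3 - <<'E'
from h import *
a=save("top","t2")[170:270,190:290];b=save("scene","s2")[160:300,290:430]
cv2.imwrite("pics/z3.png",np.hstack([cv2.resize(i,(400,400),interpolation=2) for i in(a,b)])[:,:,::-1])
E
```

```text
3.0 [0.48123109 0.15582192 0.12056987] 0.0003886494240769821 [ 0.57580571  0.00127046 -0.4922205 ]
to start at rim top, tool: [-0.00022807  0.0009687   0.00757108]
yaw of tool -x -0.03735199900744704
```

View pics/z3.png

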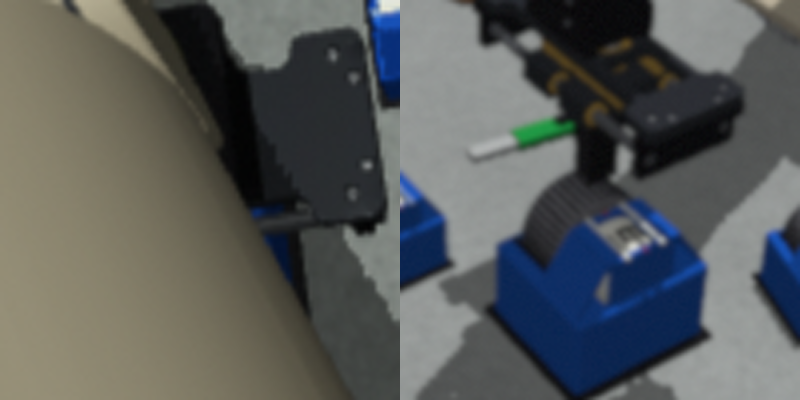

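The scene view shows the fingertips just above the wheel rim, at crop (595,180). I'll press down and roll.

Emit:
{"api": "drive_tool", "payload": {"moves": [[[0, 0, 0.005, 0, 0, 0, 0], [0, 0, 0.003, 0, 0, 0, 0], [0, 0, 0.003, 0, 0, 0, 0], [0, 0, 0, 0, 0, 0, 0], [0, 0, 0, 0, 0, 0, 0]]]}}

```text
time: 3.6
ee_pos: [0.4812, 0.1553, 0.109]
eef_rot: [0.019, 1.0, 0.0, 0.0]
ft_force: [-1.1, -0.3, 7.6]
width: 0.0003
grip_force: 3.5
```

Emit:
{"api": "drive_tool", "payload": {"moves": [[[-0.003, 0, 0, 0, 0, 0, 0], [-0.003, 0, 0, 0, 0, 0, 0], [-0.003, 0, 0, 0, 0, 0, 0], [-0.003, 0, 0, 0, 0, 0, 0], [-0.003, 0, 0, 0, 0, 0, 0], [-0.002, 0, 0, 0, 0, 0, 0], [0, 0, 0, 0, 0, 0, 0], [0, 0, 0, 0, 0, 0, 0]]]}}

```text
time: 4.4
ee_pos: [0.4985, 0.1547, 0.1092]
eef_rot: [0.019, 1.0, 0.0, 0.001]
ft_force: [0.2, -0.2, 6.6]
width: 0.0006
grip_force: 3.4
```

Emit:
{"api": "drive_tool", "payload": {"moves": [[[0, 0, -0.01, 0, 0, 0, 0], [0, 0, -0.01, 0, 0, 0, 0], [0, 0, 0, 0, 0, 0, 0]]]}}

```text
time: 4.7
ee_pos: [0.4984, 0.1549, 0.1301]
eef_rot: [0.019, 1.0, 0.001, 0.001]
ft_force: [0.3, 0.6, 1.0]
width: 0.0003
grip_force: 0.0
```

```bash
cat > v.py <<'E'
from h import *
import sys
m=np.array([.491,.201]);v=np.array([.036,.9993]);x=np.array([v[1],-v[0]]);g=[]
def rect(im,cam):
    u,w=np.meshgrid(np.arange(400),np.arange(400));a=(200-w)/6000;b=(200-u)/6000
    k=proj(cam,np.stack([m[0]+x[0]*a+v[0]*b,m[1]+x[1]*a+v[1]*b,.107+0*a],-1)).reshape(400,400,2).astype(np.float32)
    return cv2.remap(im,k[...,0],k[...,1],cv2.INTER_CUBIC)
c=sys.argv[1];n=sys.argv[2]
save(c,n);cv2.imwrite(f"pics/v{n}.png",np.hstack([rect(cv2.imread(f"pics/{c[0]}1.png"),c),rect(cv2.imread(f"pics/{n}.png"),c)]))
E
python3 d.py; python3 v.py scene s3
```

```text
4.7 [0.49843717 0.15488925 0.13010601] 0.00025973005155648424 [0.27608451 0.59839204 0.96797644]
to start at rim top, tool: [0.01702308 0.00123801 0.01707574]
yaw of tool -x -0.037829743388531595
```

View pics/vs3.png

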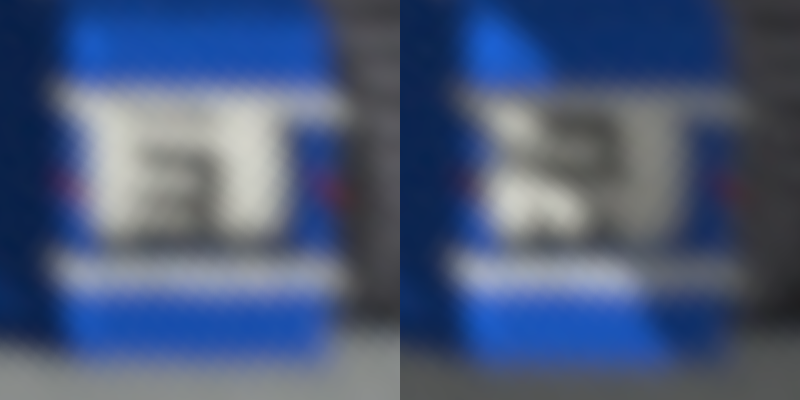

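The digits moved up, so the wheel rolled without slip. Now the second stroke.

Emit:
{"api": "drive_tool", "payload": {"moves": [[[0.009, 0.001, 0, 0, 0, 0, 0], [0.008, 0, 0, 0, 0, 0, 0], [0, 0, 0.01, 0, 0, 0, 0], [0, 0, 0.006, 0, 0, 0, 0], [0, 0, 0.003, 0, 0, 0, 0], [0, 0, 0.002, 0, 0, 0, 0], [0, 0, 0, 0, 0, 0, 0], [0, 0, 0, 0, 0, 0, 0]]]}}

```text
time: 5.55
ee_pos: [0.4815, 0.1562, 0.1079]
eef_rot: [0.019, 1.0, 0.0, 0.001]
ft_force: [-1.4, -1.7, 9.2]
width: 0.0001
grip_force: 4.1
```

Emit:
{"api": "drive_tool", "payload": {"moves": [[[-0.003, 0, 0, 0, 0, 0, 0], [-0.003, 0, 0, 0, 0, 0, 0], [-0.003, 0, 0, 0, 0, 0, 0], [-0.003, 0, 0, 0, 0, 0, 0], [-0.003, 0, 0, 0, 0, 0, 0], [-0.002, 0, 0, 0, 0, 0, 0], [0, 0, 0, 0, 0, 0, 0], [0, 0, 0, 0, 0, 0, 0]]]}}

```text
time: 6.35
ee_pos: [0.4989, 0.1555, 0.1081]
eef_rot: [0.019, 1.0, 0.0, 0.001]
ft_force: [0.3, -0.9, 7.4]
width: 0.0006
grip_force: 4.0
```

Emit:
{"api": "drive_tool", "payload": {"moves": [[[0, 0, -0.01, 0, 0, 0, 0], [0, 0, -0.03, 0, 0, 0, 0], [0, 0, -0.04, 0, 0, 0, 0], [0.04, 0, 0, 0, 0, 0, 0], [0.04, 0, 0, 0, 0, 0, 0], [0.04, 0, 0, 0, 0, 0, 0], [0, 0, 0, 0, 0, 0, 0]]]}}

```text
time: 7.05
ee_pos: [0.3741, 0.1604, 0.1875]
eef_rot: [0.018, 1.0, 0.0, -0.001]
ft_force: [0.9, -0.5, -0.3]
width: 0.0004
grip_force: 0.0
```

```bash
python3 d.py; python3 v.py scene s4;python3 v.py top t4; python3 - <<'E'
import cv2,numpy as np
a=cv2.imread("pics/vt4.png")[:,400:];b=cv2.imread("pics/vs4.png")[:,400:]
cv2.imwrite("pics/z4.png",np.hstack([a,b]))
E
```

```text
7.05 [0.37414671 0.16035588 0.18748969] 0.0004309886859046211 [ 0.90225343 -0.47010756 -0.33663358]
to start at rim top, tool: [-0.10752345  0.00019166  0.07433738]
yaw of tool -x -0.03514141688889839
```

View pics/z4.png

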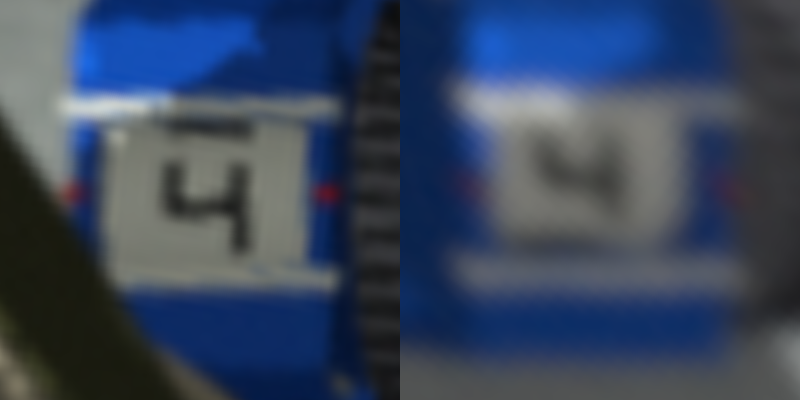

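The top view now shows a clear 4 at (207,207), against the red marks at row 194. Allowing for parallax, that is within about 2 mm of the middle, and the arm is clear.

```bash
python3 -c "
from bench import r
print(r.close_job())"
```

```text
the job is handed in; nothing more can be done
None
```

The large blue counter now shows 4 between its red index marks, an estimated 0.05 rad from mid-window; the orange counter was not touched, the arm is clear, and the job was handed in at about 7 s (no verdict came back).

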